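Gauge a rack-wheel bushing and set the size marker

ROBOT

A 6-joint arm with a two-finger parallel gripper is mounted at the origin on the work surface. World frame = base frame: x ahead of the robot, y to its left, z up, the work surface at z = 0. Lengths are in m, angles in rad, forces in N, time in s.
With the tool pointing down it reaches from about 0.35 to 0.85 m from the base axis. Payload 8.1 kg.
Tool frame: the origin (TCP) lies at the very end of the fingers, on their centre line; the grasp point (between the pads) lies r.grasp_offset behind it (r.grasp_offset is the distance from the TCP to the grasp point, in m); x points along the fingers, y is the direction in which the jaws open and shut, and the axes are right-handed (so a half turn about x gives the same grasp; the last joint's range is limited). The gripper opens to 85 mm and grips with 20 to 120 N. Pads are 22 mm wide; open, the fingers measure 114 mm over their backs; the gripper's body (76 mm by 85 mm) begins 54 mm behind the grasp point. The pads swing forward as they close: fully open they stand 13 mm farther back than shut.
Start: joints at [1.141, 0.13, 1.488, -0, 1.523, -0.085], TCP at [0.203, 0.565, 0.208] pointing down, gripper open.
Joint ranges: [-2.96, 2.96], [-0.89, 2.26], [0.02, 2.5], [-1.34, 4.48], [0, 2.73], [-2.66, 2.66]. Speed limits (rad/s): [2.39, 2.39, 2.79, 3.14, 3.14, 3.14].

INTERFACE

Orientations are given as a unit quaternion [w, x, y, z].
In Python, from plant import r, optics gives the robot as it stands.
- The arm moves only by the shell command python3 -m pendant 'ROWS' [FORCE]. ROWS is text: rows parted by semicolons, each of 7 numbers parted by spaces: the opening in per cent of the stroke, from 0 (shut) to 100 (fully open), then the shift along the world's x, y, z in cm, then the turn, a rotation vector about the world's x, y, z in degrees. A call has exactly 5 rows; each row shifts and turns the commanded pose from where the row before left it; what a row does not reach is not made up. A row lasts 1/8 s, in which the tool goes at most 62.5 mm and 10.7 degrees, less where a joint would pass 70% of its speed; a pose out of reach is approached as far as the arm can. A call with a gripper value outside its range is refused whole. The fingers move at their own pace and stop on an object; FORCE is the grip in N (left out, the last holds). Time passes only in rows, so rows that do not move let the fingers close, or fill a call up. It gives the time, the measured TCP pose, the force and the opening at its end, in the units of the state.
- r.observe(): the state, without advancing time (a new reading comes with each control period).
- optics.snapshot(name): name is "scene" or "top"; returns a dict with "img" (384x512x3 uint8, blue, green, red), "depth" (384x512 float32, m along the optical axis (not along the pixel's ray), 0 where there is no reading), "camera_matrix" (3x3 intrinsics, pixels), "R" (3x3) and "t" (3): a world point X has camera coordinates R X + t. Camera axes: x right, y down, z forward; pixel columns grow to the right and rows downward; lengths in m; the calibration is good to about 2 mm. A picture is of the moment at which its call begins.
- r.finish_job(): hands the job in, once; it reports no verdict.
The state is a dict: "time": time; "q": joint angles; "joint_vel": joint speeds; "effort": joint torques, N m; "tool_pos": TCP position; "tcp_rot": TCP orientation; "ft_force": force on the tool from outside, world axes, zero at the start; "moment": the same for the moment, N m; "finger_gap": finger opening in m.
Only numpy, scipy, OpenCV 4.12 (cv2) and the standard library are available. Lean on these libraries where they do the work, as an engineer would, in place of code of your own. Each camera call takes 0.05 s, during which the arm holds its last target.

TASK

Take the one bushing that lies by itself on the square rubber pad and slide it down over the stepped taper gauge, keeping hold of it until it stops on its step, then let go and leave it sitting level there. Read the step it stopped on (one, two or three lines just beneath it), then slide the marker's grip to the mark with the same number of dots. Leave the two bushings in the tray, the castor and the spanner where they are.

Things in the scene. Friction and masses are not known exactly. Their poses are not given: they have to be found in the camera images.
- bush_a_mid (a point): white plastic bushing, a plain ring 58 mm outside diameter and 24 mm high, lying flat (its axis = its z axis, upright); the bores of the three bushings differ (24, 34 or 44 mm) and which has which is not told. The point is at its centre, half-way up
- bush_b_mid (a point): as bush_a_mid, another bushing
- bush_c_mid (a point): as bush_a_mid, another bushing
- pad: fixed black rubber pad, 110 x 110 x 6 mm; origin at the centre of its underside. Exactly one bushing lies on it, within about 15 mm of its centre: that one is to be gauged. The other two lie in the tray
- gauge: fixed upright steel stepped taper gauge, 90 mm tall; origin at the centre of its underside, z up along its axis. Foot flange 90 mm across, 14 mm high; the stem above narrows in three chamfered steps to a conical tip of 4 mm diameter. A bushing slides down freely (2 mm of play all round when seated) until its underside rests on a shoulder (height of its centre above the gauge's origin: 80, 66 or 52 mm)
- shoulder_1 (a point): on the gauge's axis at the height of shoulder 1, 68 mm up; one dark line on the stem below it. Stops a 24 mm bore. Stem above it 20 tapering to 18 mm diameter up to 77 mm, then the tip
- shoulder_2 (a point): on the gauge's axis at the height of shoulder 2, 54 mm up; two dark lines below it. Stops a 34 mm bore. Stem above it 30 tapering to 29 mm diameter
- shoulder_3 (a point): on the gauge's axis at the height of shoulder 3, 40 mm up; three dark lines below it. Stops a 44 mm bore. Stem above it 40 tapering to 39 mm diameter, below it 50 mm
- tray: fixed dark steel tray, 130 x 240 mm, 22 mm high, floor 6 mm thick; origin at the centre of its underside; the other two bushings lie in it
- marker (a joint): position of the marker's grip along its track in m, 0 to 0.130; it starts near the 0 end. Mark 1 (one dot) is at 0.030, mark 2 (two dots) at 0.070, mark 3 (three dots) at 0.110; set the grip within 8 mm of the mark. It slides with about 1.5 N of friction and stays where it is left
- marker_mid (a point): centre of the marker's black grip block, which is 26 mm (across the track, its x) x 20 mm (along the track, its y) x 36 mm high with a white centre line; its top is 18 mm above this point, and the track and its plate start 18 mm below. Fixed dark plate 110 x 200 mm below. y axis = direction of growing joint value
- mark_1 (a point): point on the track's centre line, at the grip's mid-height, where the grip's middle must come for size 1; beside it on the plate one white dot. The point's y axis points along the track towards larger joint values
- mark_2 (a point): point on the track's centre line, at the grip's mid-height, where the grip's middle must come for size 2; beside it on the plate a row of two white dots. The point's y axis points along the track towards larger joint values
- mark_3 (a point): point on the track's centre line, at the grip's mid-height, where the grip's middle must come for size 3; beside it on the plate a row of three white dots. The point's y axis points along the track towards larger joint values
- castor: loose castor standing on its plate, wheel up, 85 x 70 mm, 95 mm tall; origin at the centre of its underside; leave alone
- spanner: loose steel spanner, 160 mm long, lying flat; leave alone
Not all that is in view belongs to the job. What is meant by the pad is not pink, turquoise or white, and is the smaller of those in its own colour.

How it is judged:
By the outcome, as a careful person would: the job done as asked, in the order asked, and still so for the second after the job is handed in, with the robot touching nothing.
It also fails if it takes over 64 s, if anything falls off the work surface, if the arm or the gripper's body presses on something with over 40 N, if the wrist force passes 120 N, or if a joint passes its speed limit or range.

## Working session

There is one attempt and no reset: what is moved stays moved. The work goes in short steps, Python scripts to look and compute and a shell command to move; the robot and the scene stay as the last step left them, time stands still between calls to the robot, and variables do not carry over. Pictures are saved under pics/ and viewed, and the job is handed in when it is done.

```bash
ls; mkdir -p pics; python3 - <<'E'
from plant import r, optics
import cv2, pickle
s=r.observe(); print({k:s[k] for k in ('time','tool_pos','tcp_rot','finger_gap')}, r.grasp_offset)
for n in ('scene','top'):
    d=optics.snapshot(n); pickle.dump(d,open(f'{n}0.pkl','wb')); cv2.imwrite(f'pics/{n}0.png',d['img'])
    print(n,d['R'],d['t'],d['camera_matrix'])
E
```

```text
pics
{'time': 0.0, 'tool_pos': array([0.20253651, 0.56414204, 0.20674014]), 'tcp_rot': array([ 0.69646524,  0.12065861,  0.69678485, -0.12193663]), 'finger_gap': 0.08505845559031663} 0.0187
scene [[ 0.56596912  0.82442281  0.0024459 ]
 [ 0.49686817 -0.33873128 -0.79898883]
 [-0.65787611  0.45341829 -0.6013409 ]] [-0.23616306 -0.21395305  1.45092696] [[376.81305553   0.         251.09950546]
 [  0.         376.81305553 183.93178572]
 [  0.           0.           1.        ]]
top [[ 0.0199457  -0.99979278 -0.00407139]
 [-0.996243   -0.0195313  -0.08437065]
 [ 0.08427365  0.00573893 -0.99642612]] [-0.07691143  0.53122471  1.19494643] [[439.96740745   0.         259.587007  ]
 [  0.         439.96740745 196.87966146]
 [  0.           0.           1.        ]]
```

View pics/scene0.png

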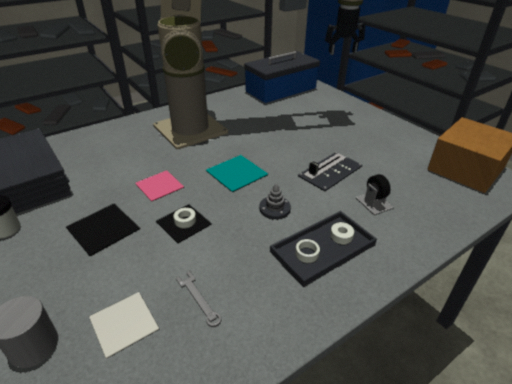

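View pics/top0.png

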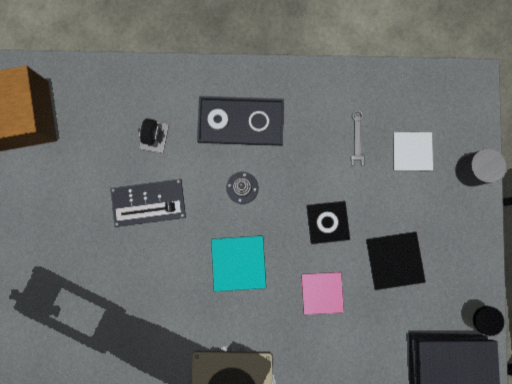

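Candidates for the pad in the top view are black (328,222), larger black (396,261), pink (322,293), turquoise (239,263) and white (413,151). The smaller black one at (328,222), which holds a single bushing, fits the description. I'll confirm it in a crop and measure.

```bash
cat > h.py <<'E'
import numpy as np, cv2, pickle
def proj(d,X):
    c=d['R']@np.asarray(X,float)+d['t']; p=d['camera_matrix']@c; return p[:2]/p[2]
def ray(d,u,v,z):
    k=np.linalg.inv(d['camera_matrix'])@[u,v,1]; D=d['R'].T@k; C=-d['R'].T@d['t']
    return C+D*(z-C[2])/D[2]
def crop(d,u0,v0,u1,v1,k,name):
    cv2.imwrite('pics/'+name,cv2.resize(d['img'][v0:v1,u0:u1],None,fx=k,fy=k,interpolation=cv2.INTER_CUBIC))
E
python3 - <<'E'
from h import *
d=pickle.load(open('top0.pkl','rb'))
a=cv2.resize(d['img'][185:260,285:385],None,fx=4,fy=4,interpolation=2); b=cv2.resize(d['img'][165:240,100:200],None,fx=4,fy=4,interpolation=2)
c=cv2.resize(d['img'][150:225,200:300],None,fx=4,fy=4,interpolation=2)
s=pickle.load(open('scene0.pkl','rb')); e=cv2.resize(s['img'][165:240,230:330],None,fx=4,fy=4,interpolation=2)
cv2.imwrite('pics/crops0.png',np.vstack([np.hstack([a,b]),np.hstack([c,e])]))
# contours
g=d['img'].min(2)
sub=(g[195:250,300:355]>110).astype(np.uint8)
cs,h=cv2.findContours(sub,cv2.RETR_CCOMP,cv2.CHAIN_APPROX_NONE)
for q in cs:
    if len(q)>12:
        el=cv2.fitEllipse(q); u,v=el[0][0]+300,el[0][1]+195
        print('ring',u,v,el[1],'top30',ray(d,u,v,.030), 'depth',d['depth'][int(v)-7,int(u)])
# big contrast
blk=(d['img'].max(2)<45).astype(np.uint8)
cs,_=cv2.findContours(blk,cv2.RETR_EXTERNAL,cv2.CHAIN_APPROX_NONE)
for q in cs:
    if cv2.contourArea(q)>150:
        rr=cv2.minAreaRect(q); print('blk',rr, ray(d,*rr[0],.006)[:2])
E
```

```text
ring 327.0398178100586 221.89179611206055 (20.220285415649414, 20.451515197753906) top30 [ 0.46698558 -0.25220126  0.03      ] depth 1.2087144
ring 327.1667232513428 221.8566493988037 (12.527766227722168, 13.550590515136719) top30 [ 0.46708845 -0.25254729  0.03      ] depth 1.2087144
ring 327.0021343231201 221.9965000152588 (63.84708023071289, 63.90106964111328) top30 [ 0.4666976  -0.25210032  0.03      ] depth 1.2087144
ring 327.493013381958 222.09823036193848 (49.027591705322266, 50.29637908935547) top30 [ 0.4664464  -0.25344328  0.03      ] depth 1.2055547
blk ((231.0, 375.5), (15.0, 46.0), 90.0) [0.04656388 0.00150226]
blk ((449.54693603515625, 337.8922424316406), (49.290035247802734, 113.31771850585938), 60.42216110229492) [ 0.15859991 -0.59154779]
blk ((395.4054260253906, 260.43243408203125), (51.29248809814453, 50.6348876953125), 80.53767395019531) [ 0.36497209 -0.44548988]
blk ((327.9163818359375, 222.03924560546875), (38.382347106933594, 38.382347106933594), 83.2901611328125) [ 0.46735867 -0.25820759]
blk ((467.4794616699219, 170.9891815185547), (31.550048828125, 23.119136810302734), 72.75853729248047) [ 0.61854078 -0.6494115 ]
blk ((148.00770568847656, 131.4384765625), (14.263994216918945, 24.682910919189453), 7.125016689300537) [0.71445235 0.25453912]
blk ((38.93077087402344, 103.94615173339844), (74.04873657226562, 25.179048538208008), 82.87498474121094) [0.78841354 0.57017304]
```

View pics/crops0.png

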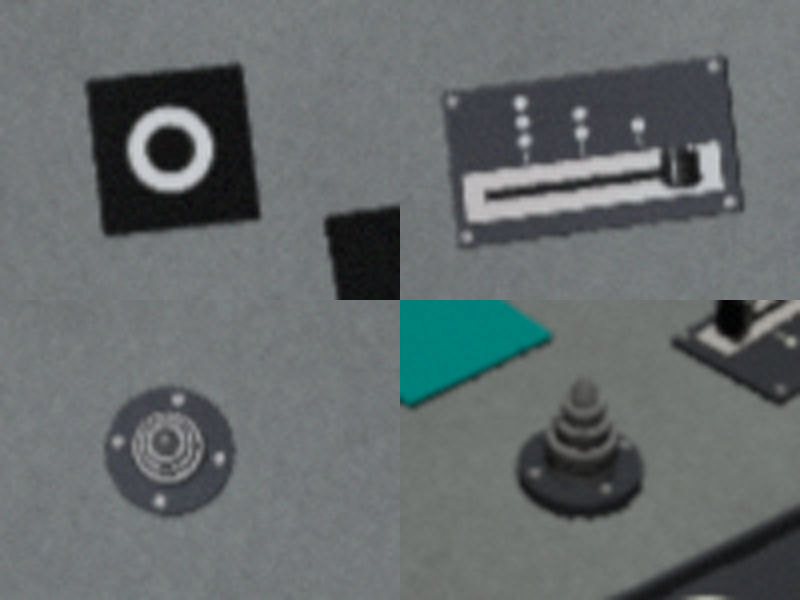

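The crop confirms that the pad is the smaller black square with one ring on it. The gauge is at about (242,187), and the marker's grip is at (170,207), at the one-dot end. Next I'll measure the gauge and the marker.

```bash
python3 - <<'E'
from h import *
d=pickle.load(open('top0.pkl','rb')); s=pickle.load(open('scene0.pkl','rb'))
img=d['img']; K=d['camera_matrix']
# subpixel on 4x upsample
def blobs(d,u0,v0,u1,v1,th,amin,amax,inv=False,k=6):
    g=cv2.resize(d['img'][v0:v1,u0:u1].min(2) if not inv else 255-d['img'][v0:v1,u0:u1].max(2),None,fx=k,fy=k,interpolation=cv2.INTER_CUBIC)
    n,l,st,c=cv2.connectedComponentsWithStats((g>th).astype(np.uint8))
    return [((c[i][0]+.5)/k-.5+u0,(c[i][1]+.5)/k-.5+v0,st[i][4]/k/k,st[i][:4]/k) for i in range(1,n) if amin<st[i][4]/k/k<amax]
def wz(u,v):
    z=d['depth'][int(round(v)),int(round(u))]; p=np.linalg.inv(K)@[u,v,1]*z; return d['R'].T@(p-d['t'])
print('flange bolts/stem')
for b in blobs(d,215,160,270,215,140,2,12): print(np.round(b[:3],2),ray(d,b[0],b[1],.014).round(4))
# flange disc by darkness
g=img[160:215,215:270].max(2); m=(cv2.GaussianBlur(g,(3,3),0)<98).astype(np.uint8)
cs,_=cv2.findContours(m,cv2.RETR_EXTERNAL,cv2.CHAIN_APPROX_NONE); q=max(cs,key=cv2.contourArea); q=cv2.convexHull(q); el=cv2.fitEllipse(q); u,v=el[0][0]+215,el[0][1]+160
print('flange',u,v,el[1],ray(d,u,v,.010))
print('tip',[np.round(wz(u,v),4) for u,v in ((241.5,185),(241,185),(242,185))])
print('marker dots')
for b in blobs(d,105,172,192,232,150,.5,400): print(np.round(b[:3],2),np.round(b[3],1),wz(*b[:2]).round(4),ray(d,b[0],b[1],.01).round(4))
for u,v in ((170,207),(169,206),(171,206),(170,203),(150,190),(120,215)): print('z',u,v,wz(u,v).round(4))
crop(d,105,172,192,232,9,'marker0.png')
E
```

```text
flange bolts/stem
[244.01 174.48   3.06] [ 0.5954 -0.0215  0.014 ]
[228.96 184.9    2.42] [0.5652 0.0198 0.014 ]
[254.42 189.04   3.14] [ 0.555  -0.0515  0.014 ]
[239.5  199.77   3.47] [ 0.5242 -0.0106  0.014 ]
flange 242.0799560546875 187.63126373291016 (31.86088752746582, 32.20344543457031) [ 0.55870478 -0.01678969  0.01      ]
tip [array([ 0.5579, -0.0185,  0.0835]), array([ 0.5573, -0.0175,  0.0891]), array([ 0.5579, -0.0198,  0.0835])]
marker dots
[129.64 190.32   5.25] [24.  17.5  2.3  2.8] [0.545 0.298 0.01 ] [0.545 0.298 0.01 ]
[144.42 193.     4.47] [38.7 20.3  2.5  2.3] [0.5382 0.2561 0.0107] [0.5383 0.2563 0.01  ]
[130.19 195.     4.72] [24.5 22.3  2.5  2.3] [0.5318 0.2958 0.0103] [0.5319 0.2959 0.01  ]
[159.02 195.84   5.44] [53.2 23.2  2.7  2.3] [0.5311 0.2149 0.0105] [0.5311 0.2151 0.01  ]
[144.92 197.77   5.06] [39.2 25.   2.5  2.5] [0.5247 0.2538 0.012 ] [0.5249 0.2543 0.01  ]
[130.69 199.73   4.11] [25.  27.   2.3  2.3] [0.5186 0.2937 0.0108] [0.5186 0.2939 0.01  ]
[181.83 214.93   1.86] [76.5 42.7  1.7  1.5] [0.4788 0.1489 0.0125] [0.4789 0.1494 0.01  ]
z 170 207 [0.4981 0.1747 0.0505]
z 169 206 [0.5008 0.1777 0.0495]
z 171 206 [0.5009 0.1723 0.0492]
z 170 203 [0.5087 0.1744 0.054 ]
z 150 190 [0.5474 0.2421 0.0057]
z 120 215 [0.4752 0.3209 0.0129]
```

View pics/marker0.png

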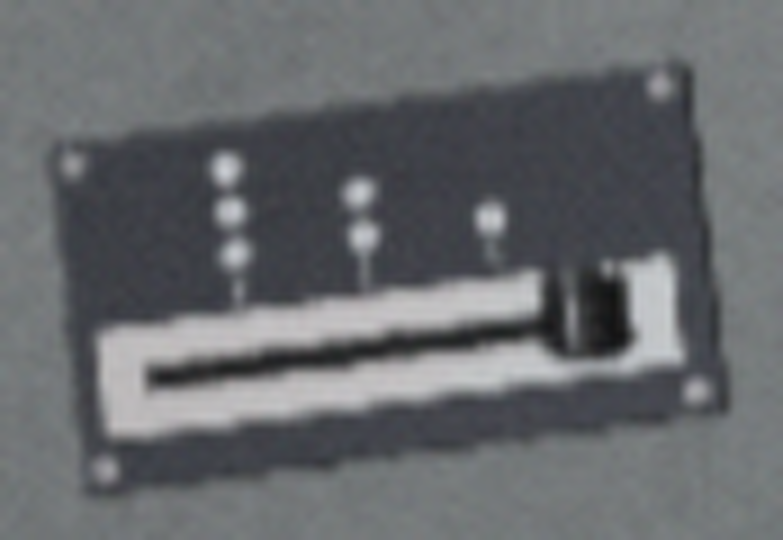

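```bash
python3 - <<'E'
from h import *
d=pickle.load(open('top0.pkl','rb')); s=pickle.load(open('scene0.pkl','rb'))
def up(img,u0,v0,u1,v1,k): return cv2.resize(img[v0:v1,u0:u1],None,fx=k,fy=k,interpolation=cv2.INTER_CUBIC)
a=up(d['img'],222,168,262,208,10); b=up(s['img'],255,175,295,215,10)
for G,col in (((.559,-.0165),(0,0,255)),):
    for im,dd,o in ((a,d,(222,168)),(b,s,(255,175))):
        for z in (.014,.04,.054,.068,.09):
            R={.014:.045,.04:.025,.054:.02,.068:.015,.09:.002}[z]
            t=np.linspace(0,2*np.pi,40)
            p=np.array([(proj(dd,(G[0]+R*np.cos(x),G[1]+R*np.sin(x),z))-o+.5)*10 for x in t])
            cv2.polylines(im,[p.astype(np.int32)],True,col,1)
cv2.imwrite('pics/g.png',np.hstack([a,b]))
# scene ring on pad
g=up(s['img'],165,198,205,238,6).min(2); m=(g>120).astype(np.uint8)
cs,_=cv2.findContours(m,cv2.RETR_EXTERNAL,cv2.CHAIN_APPROX_NONE); q=max(cs,key=cv2.contourArea)
x,y,w,h=cv2.boundingRect(q); print('scene ring bbox',x/6+165,y/6+198,w/6,h/6)
t=np.linspace(0,2*np.pi,60); P=np.array([proj(s,(.467+.029*np.cos(x),-.2523+.029*np.sin(x),z)) for x in t for z in (.006,.03)])
print('pred',P.min(0),np.ptp(P,axis=0))
E
```

```text
scene ring bbox 173.83333333333334 207.83333333333334 21.333333333333332 14.833333333333334
pred [173.15444141 206.567266  ] [22.6023715  21.03074515]
```

View pics/g.png

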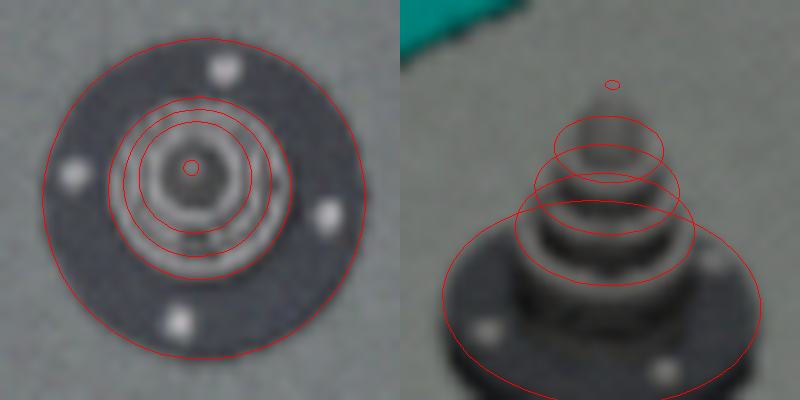

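```bash
python3 -m pendant '100 1.8 -5.4 0 0 0 0;100 1.8 -5.4 0 0 0 0;100 1.8 -5.4 0 0 0 0;100 1.8 -5.4 0 0 0 0;100 1.8 -5.4 0 0 0 0'; python3 -m pendant '100 1.8 -5.4 0 0 0 0;100 1.8 -5.4 0 0 0 0;100 1.8 -5.4 0 0 0 0;100 1.8 -5.4 0 0 0 0;100 1.8 -5.4 0 0 0 0'
```

```text
time: 0.72
tool_pos: [0.2928, 0.2929, 0.2074]
tcp_rot: [0.697, 0.121, 0.697, -0.121]
ft_force: [1.6, -0.2, -0.3]
finger_gap: 0.0854
time: 1.35
tool_pos: [0.3829, 0.0229, 0.2077]
tcp_rot: [0.697, 0.121, 0.696, -0.121]
ft_force: [1.0, 0.7, 0.7]
finger_gap: 0.0854
```

The gauge outline drawn for (0.559, -0.0165) fits the top view well and sits about 1 px off in the scene view. I'll carry on to the bushing.

```bash
python3 -m pendant '100 1.7 -5.5 0 0 0 0;100 1.7 -5.5 0 0 0 0;100 1.7 -5.5 0 0 0 0;100 1.7 -5.5 0 0 0 0;100 1.6 -5.5 0 0 0 0';python3 -m pendant '100 0 0 -4 0 0 0;100 0 0 -4 0 0 0;100 0 0 -4 0 0 0;100 0 0 -2 0 0 0;100 0 0 0 0 0 0'
```

```text
time: 1.98
tool_pos: [0.4669, -0.2522, 0.2073]
tcp_rot: [0.696, 0.122, 0.697, -0.121]
ft_force: [1.0, 0.6, 1.1]
finger_gap: 0.0854
time: 2.6
tool_pos: [0.4649, -0.2491, 0.0653]
tcp_rot: [0.695, 0.122, 0.698, -0.121]
ft_force: [-0.9, -0.3, 0.8]
finger_gap: 0.0856
```

```bash
python3 - <<'E'
from h import *
from plant import r,optics
s=r.observe(); print(s['time'],s['tool_pos'],s['tcp_rot'],s['ft_force'])
d=optics.snapshot('top'); e=optics.snapshot('scene')
cv2.imwrite('pics/a1.png',np.hstack([cv2.resize(d['img'][190:250,290:350],None,fx=6,fy=6,interpolation=2),cv2.resize(e['img'][185:245,155:215],None,fx=6,fy=6,interpolation=2)]))
s=r.observe(); print(s['time'],s['tool_pos'],s['q'])
E
```

```text
2.6 [ 0.46490797 -0.2490907   0.06534365] [ 0.69498314  0.12205555  0.69825199 -0.12060283] [-0.87656051 -0.29484116  0.83587604]
2.7 [ 0.46699536 -0.25045743  0.06838357] [-5.89017063e-01  5.47769047e-02  1.83090376e+00 -4.24336778e-05
  1.25560272e+00 -1.81502657e+00]
```

View pics/a1.png

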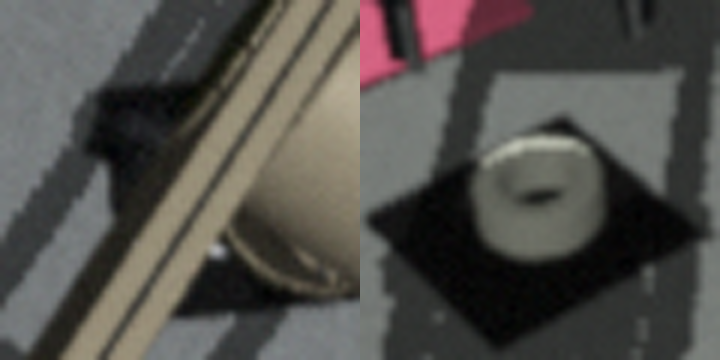

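```bash
python3 -m pendant '100 0 0 -1.5 0 0 0;100 0 0 -1.5 0 0 0;100 0 0 -1.5 0 0 0;100 0 0 0 0 0 0;100 0 0 0 0 0 0';python3 - <<'E'
from h import *
from plant import r,optics
e=optics.snapshot('scene')
cv2.imwrite('pics/a2.png',cv2.resize(e['img'][170:240,140:230],None,fx=8,fy=8,interpolation=2))
s=r.observe(); print(s['time'],s['tool_pos'],s['ft_force'])
E
```

```text
time: 3.32
tool_pos: [0.4668, -0.2503, 0.0228]
tcp_rot: [0.697, 0.121, 0.697, -0.121]
ft_force: [0.8, -1.3, -1.3]
finger_gap: 0.0854
3.375 [ 0.46712531 -0.25052693  0.02321079] [ 0.14887677 -0.00840986 -0.24293674]
```

View pics/a2.png

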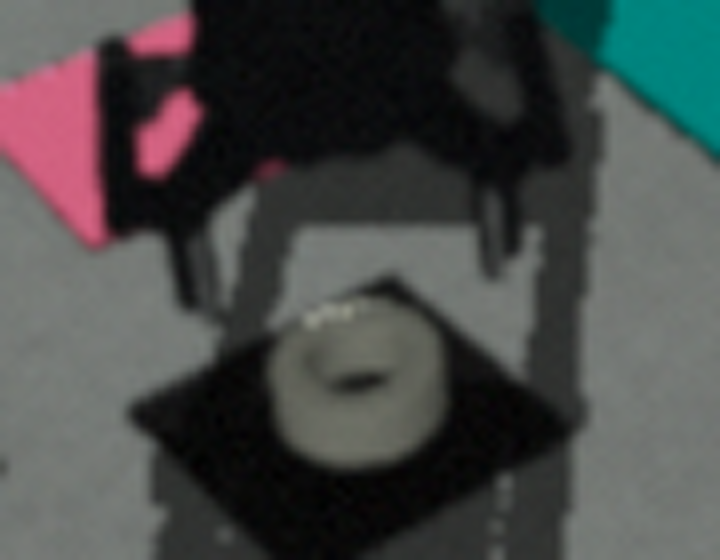

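```bash
python3 - <<'E'
from h import *
s=pickle.load(open('scene0.pkl','rb'))
j=np.array([.338,.941,0])
for z in (.0232,.030,.036):
  print(z,[((proj(s,np.array([.467,-.2505,z])+k*.046*j)-[140,170]+.5)*8).round(0) for k in (-1,1)])
print(((proj(s,[.467,-.2523,.03])-[140,170]+.5)*8).round(0))
E
python3 -m pendant '100 0 -0.1 -0.6 0 0 0;100 0 -0.1 -0.5 0 0 0;100 0 0 -0.4 0 0 0;100 0 0 0 0 0 0;100 0 0 0 0 0 0'
```

```text
0.0232 [array([226., 389.]), array([499., 343.])]
0.03 [array([223., 374.]), array([498., 328.])]
0.036 [array([221., 360.]), array([497., 315.])]
[357. 353.]
time: 4.0
tool_pos: [0.4668, -0.2523, 0.0078]
tcp_rot: [0.697, 0.121, 0.697, -0.121]
ft_force: [0.6, 1.6, -0.2]
finger_gap: 0.0854
```

```bash
python3 - <<'E'
from h import *
from plant import r,optics
e=optics.snapshot('scene'); pickle.dump(e,open('e.pkl','wb'))
s=r.observe(); print(s['time'],s['tool_pos'],s['ft_force'])
im=cv2.resize(e['img'][170:240,140:230],None,fx=8,fy=8,interpolation=2)
im=np.clip(im.astype(float)*1.8,0,255).astype(np.uint8)
j=np.array([.338,.941,0]); n=np.array([.941,-.338,0])
for k in (-1,1):
  for z in (.008,.02,.03):
    p=((proj(e,s['tool_pos']*[1,1,0]+np.array([0,0,z])+k*.0427*j)-[140,170]+.5)*8).astype(int); cv2.circle(im,tuple(int(v) for v in p),3,(0,0,255),-1)
cv2.imwrite('pics/a3.png',im)
E
```

```text
4.05 [ 0.46691936 -0.25236394  0.00793406] [-0.22757258  0.15668794 -0.31388295]
```

View pics/a3.png

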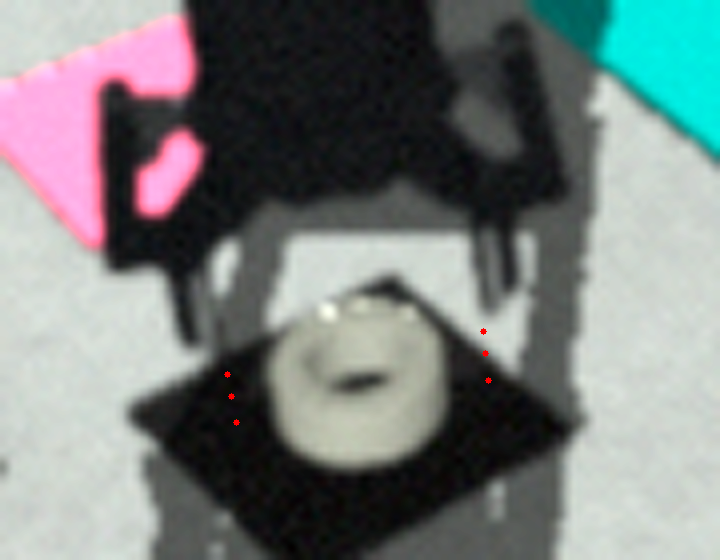

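```bash
python3 - <<'E'
from h import *
e=pickle.load(open('e.pkl','rb')); Ki=np.linalg.inv(e['camera_matrix'])
def w(u,v): return (e['R'].T@(Ki@[u,v,1]*e['depth'][v,u]-e['t'])).round(3)
for u in (201,202,203,162,164,165,166):
  for v in range(200,216,2): print(u,v,w(u,v))
E
```

```text
201 200 [ 0.493 -0.211  0.076]
201 202 [ 0.493 -0.212  0.069]
201 204 [ 0.495 -0.213  0.064]
201 206 [ 0.493 -0.213  0.056]
201 208 [ 0.493 -0.214  0.049]
201 210 [ 0.444 -0.192 -0.003]
201 212 [ 0.455 -0.197 -0.001]
201 214 [ 0.466 -0.203  0.003]
202 200 [ 0.495 -0.209  0.076]
202 202 [ 0.495 -0.21   0.07 ]
202 204 [ 0.495 -0.21   0.063]
202 206 [ 0.493 -0.21   0.054]
202 208 [ 0.491 -0.21   0.046]
202 210 [ 0.449 -0.191 -0.001]
202 212 [ 0.457 -0.195  0.   ]
202 214 [ 0.464 -0.199 -0.001]
203 200 [ 0.494 -0.206  0.074]
203 202 [ 0.49  -0.204  0.063]
203 204 [ 0.492 -0.206  0.059]
203 206 [ 0.492 -0.207  0.052]
203 208 [ 0.443 -0.184 -0.   ]
203 210 [ 0.448 -0.187 -0.003]
203 212 [ 0.458 -0.192 -0.   ]
203 214 [ 0.464 -0.196 -0.002]
162 200 [ 0.461 -0.303  0.096]
162 202 [ 0.461 -0.304  0.09 ]
162 204 [ 0.463 -0.306  0.086]
162 206 [ 0.457 -0.305  0.074]
162 208 [ 0.455 -0.305  0.066]
162 210 [ 0.453 -0.305  0.058]
162 212 [ 0.391 -0.287 -0.002]
162 214 [ 0.399 -0.291 -0.002]
164 200 [ 0.464 -0.299  0.097]
164 202 [ 0.463 -0.3    0.089]
164 204 [ 0.461 -0.3    0.082]
164 206 [ 0.461 -0.301  0.076]
164 208 [ 0.457 -0.301  0.066]
164 210 [ 0.458 -0.302  0.061]
164 212 [ 0.456 -0.302  0.052]
164 214 [ 0.406 -0.287  0.001]
165 200 [ 0.465 -0.297  0.097]
165 202 [ 0.462 -0.297  0.088]
165 204 [ 0.462 -0.298  0.081]
165 206 [ 0.462 -0.299  0.076]
165 208 [ 0.463 -0.3    0.07 ]
165 210 [ 0.462 -0.301  0.063]
165 212 [ 0.463 -0.302  0.057]
165 214 [ 0.404 -0.284 -0.001]
166 200 [ 0.466 -0.295  0.096]
166 202 [ 0.45  -0.29   0.077]
166 204 [ 0.46  -0.295  0.079]
166 206 [ 0.464 -0.297  0.075]
166 208 [ 0.465 -0.298  0.07 ]
166 210 [ 0.462 -0.298  0.061]
166 212 [ 0.463 -0.299  0.056]
166 214 [ 0.463 -0.3    0.049]
```

The scene depth puts the open finger ends at about z = 0.045 while the TCP reads 0.008. The lateral position agrees. I'll lower in small steps and watch the force and the images.

```bash
cat > look.py <<'E'
from h import *
from plant import r,optics
import sys
def look(name,u0,v0,u1,v1,k,cam='scene'):
    e=optics.snapshot(cam); pickle.dump(e,open('e.pkl','wb'))
    im=cv2.resize(e['img'][v0:v1,u0:u1],None,fx=k,fy=k,interpolation=2)
    cv2.imwrite('pics/'+name,np.clip(im.astype(float)*1.8,0,255).astype(np.uint8))
    s=r.observe(); print(s['time'],s['tool_pos'].round(4),s['ft_force'].round(1),round(s['finger_gap'],4))
    return e
E
python3 -m pendant '100 0 0 -0.4 0 0 0;100 0 0 -0.4 0 0 0;100 0 0 -0.2 0 0 0;100 0 0 0 0 0 0;100 0 0 0 0 0 0'; python3 -c "
from look import *
look('a4.png',140,170,230,240,8)"
```

```text
time: 4.68
tool_pos: [0.4668, -0.2523, -0.0022]
tcp_rot: [0.697, 0.121, 0.697, -0.121]
ft_force: [-1.0, -0.1, -0.1]
finger_gap: 0.0854
4.725 [ 0.4669 -0.2524 -0.0021] [-0.5  0.4  0.1] 0.0854
```

View pics/a4.png

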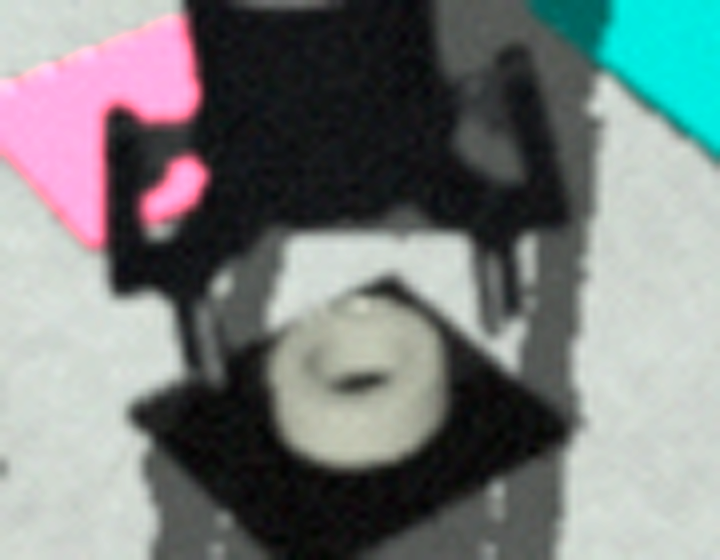

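```bash
python3 -m pendant '100 0 0 -0.4 0 0 0;100 0 0 -0.4 0 0 0;100 0 0 -0.4 0 0 0;100 0 0 0 0 0 0;100 0 0 0 0 0 0'; python3 -c "
from look import *
look('a5.png',140,170,230,240,8)"
```

```text
time: 5.35
tool_pos: [0.4668, -0.2523, -0.0142]
tcp_rot: [0.697, 0.121, 0.697, -0.121]
ft_force: [-1.1, 0.3, 0.1]
finger_gap: 0.0855
5.4 [ 0.4669 -0.2524 -0.0141] [ 0.2  0.3 -1. ] 0.0848
```

View pics/a5.png

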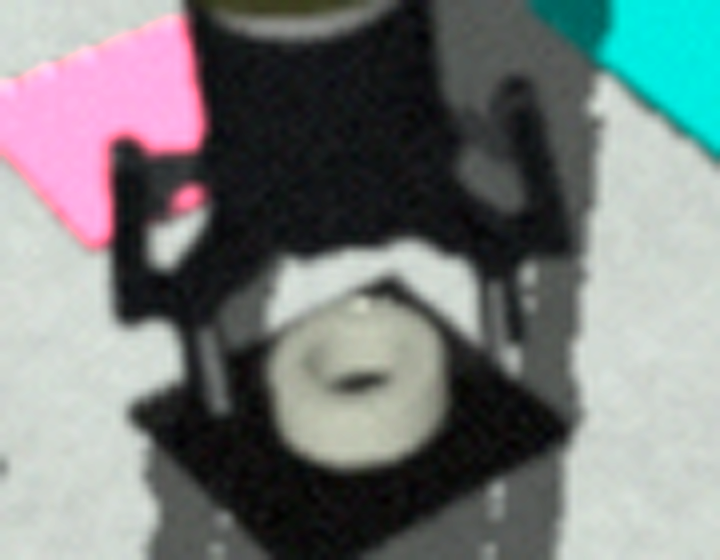

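```bash
python3 -m pendant '90 0 0 -0.2 0 0 0;80 0 0 -0.2 0 0 0;75 0 0 0 0 0 0;72 0 0 0 0 0 0;72 0 0 0 0 0 0' 40; python3 -c "
from look import *
look('a6.png',140,170,230,240,8)"
```

```text
time: 6.02
tool_pos: [0.4668, -0.2523, -0.0181]
tcp_rot: [0.697, 0.121, 0.697, -0.121]
ft_force: [-0.3, 0.4, -0.0]
finger_gap: 0.0612
6.075 [ 0.4668 -0.2523 -0.0182] [-0.2  0.3 -0.7] 0.0611
```

View pics/a6.png

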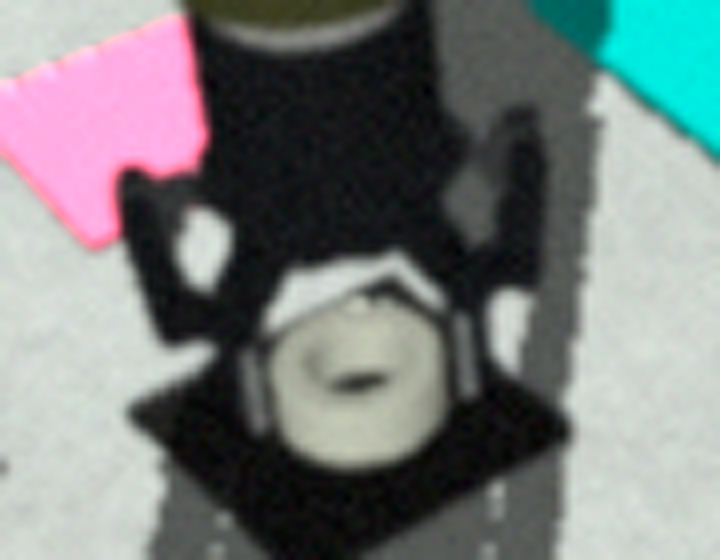

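The fingers straddle the ring evenly, at crop (258,430) and (470,395), with their ends near z = 0.010. Now I'll close and lift slightly.

```bash
python3 -m pendant '60 0 0 0 0 0 0;60 0 0 0 0 0 0;60 0 0 0 0 0 0;60 0 0 0 0 0 0;60 0 0 0 0 0 0' 50;python3 -m pendant '60 0 0 1 0 0 0;60 0 0 1.5 0 0 0;60 0 0 1.5 0 0 0;60 0 0 0 0 0 0;60 0 0 0 0 0 0'; python3 -c "
from look import *
look('a7.png',140,150,230,220,8)"
```

```text
time: 6.7
tool_pos: [0.467, -0.2524, -0.0175]
tcp_rot: [0.697, 0.121, 0.697, -0.121]
ft_force: [-3.0, 0.7, 5.1]
finger_gap: 0.0575
time: 7.32
tool_pos: [0.4668, -0.2523, 0.0219]
tcp_rot: [0.697, 0.121, 0.697, -0.121]
ft_force: [-0.6, -0.8, -0.3]
finger_gap: 0.0574
7.375 [ 0.4664 -0.2521  0.0214] [-0.5 -0.2 -1.3] 0.057
```

View pics/a7.png

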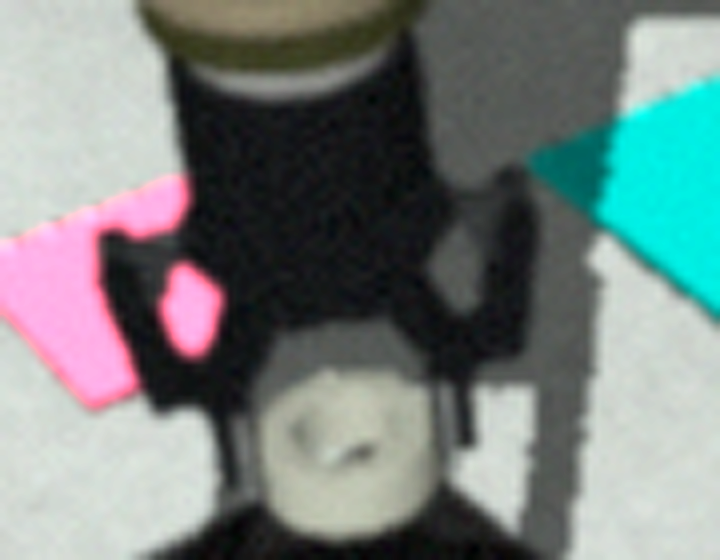

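```bash
python3 -m pendant '60 0 0 3 0 0 0;60 0 0 3.5 0 0 0;60 0 0 1.5 0 0 0;60 0 0 0 0 0 0;60 0 0 0 0 0 0';python3 -m pendant '60 1.8 4.7 0 0 0 0;60 1.8 4.7 0 0 0 0;60 1.8 4.7 0 0 0 0;60 1.8 4.7 0 0 0 0;60 1.0 2.4 0 0 0 0'; python3 -m pendant '60 1.0 2.4 0 0 0 0;60 0 0 0 0 0 0;60 0 0 0 0 0 0;60 0 0 0 0 0 0;60 0 0 0 0 0 0';python3 -c "
from look import *
look('b1.png',230,110,320,220,6)
look('b1t.png',200,140,290,220,8,'top')"
```

```text
time: 8.0
tool_pos: [0.4659, -0.2517, 0.1]
tcp_rot: [0.696, 0.122, 0.697, -0.121]
ft_force: [0.2, 0.3, -1.0]
finger_gap: 0.0573
time: 8.62
tool_pos: [0.5481, -0.0376, 0.0997]
tcp_rot: [0.696, 0.121, 0.698, -0.12]
ft_force: [0.3, -0.5, -1.0]
finger_gap: 0.0572
time: 9.25
tool_pos: [0.5586, -0.017, 0.1017]
tcp_rot: [0.697, 0.122, 0.697, -0.122]
ft_force: [-0.3, 0.4, -0.9]
finger_gap: 0.0571
9.3 [ 0.5587 -0.0169  0.1018] [-0.4 -0.3 -1.2] 0.0571
9.35 [ 0.5587 -0.0168  0.1019] [ 0.   0.3 -0.8] 0.0569
```

View pics/b1.png

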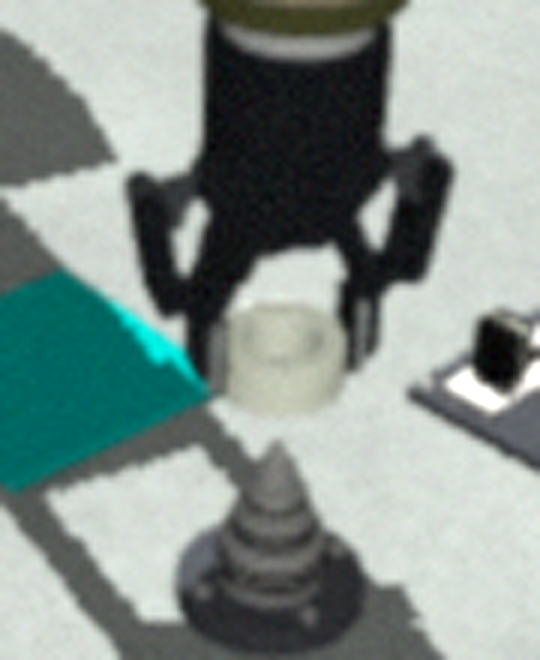

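View pics/b1t.png

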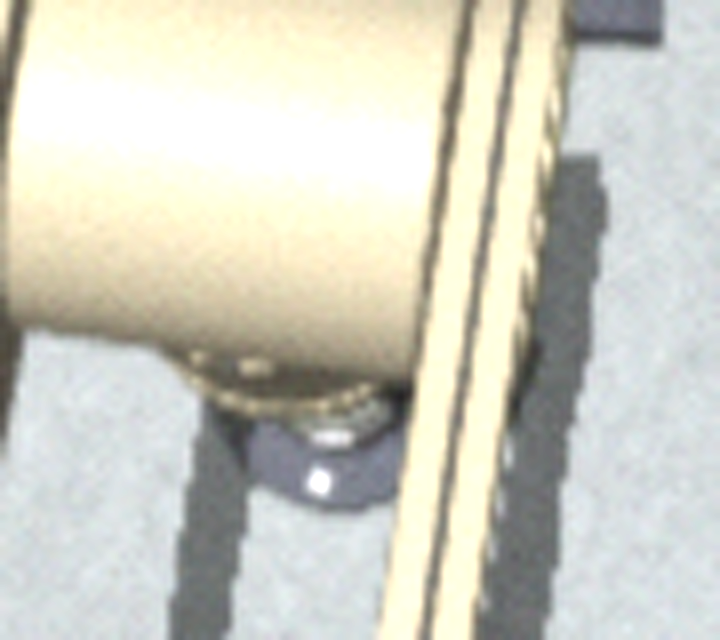

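```bash
python3 - <<'E'
from h import *
s=pickle.load(open('scene0.pkl','rb'))
# gauge stem edges in clean scene view: row-wise gradient extremes
g=s['img'][:,:,1].astype(float)
for v in range(186,194):
    row=cv2.resize(g[v:v+1,262:292],None,fx=8,fy=1,interpolation=cv2.INTER_CUBIC)[0]; row=cv2.GaussianBlur(row[None],(9,1),0)[0]
    gr=np.gradient(row); l=np.argmin(gr[40:130])+40; rr=np.argmax(gr[80:200])+80
    print(v,(l+.5)/8-.5+262,(rr+.5)/8-.5+262,'mid',((l+rr)/2+.5)/8-.5+262)
for z in (.075,.08,.085,.09): print(z,proj(s,(.559,-.0165,z)))
E
```

```text
186 272.1875 278.8125 mid 275.5
187 272.1875 278.9375 mid 275.5625
188 272.1875 278.8125 mid 275.5
189 272.3125 279.1875 mid 275.75
190 272.4375 278.8125 mid 275.625
191 269.3125 281.5625 mid 275.4375
192 269.3125 281.1875 mid 275.25
193 270.0625 280.9375 mid 275.5
0.075 [275.52129259 187.39104848]
0.08 [275.59723501 185.9362342 ]
0.085 [275.67362314 184.4728814 ]
0.09 [275.75046093 183.00091468]
```

```bash
python3 - <<'E'
from h import *
from plant import optics
e=optics.snapshot('scene'); 
g=cv2.resize(e['img'][150:185,255:300],None,fx=8,fy=8,interpolation=2).min(2)
m=(g>85).astype(np.uint8)
hs=[]
for v in range(162,178):
    row=g[(v-150)*8+4]; 
    gr=np.gradient(cv2.GaussianBlur(row[None].astype(float),(9,1),0)[0])
    print(v,np.where(row>95)[0][[0,-1]]/8+255-.44, row.max())
for z in (.126,.138,.15): print(z,proj(e,(.5587,-.0168,z)), (proj(e,(.5587+.029*.566,-.0168+.029*.824,z))-proj(e,(.5587,-.0168,z))))
cv2.imwrite('pics/b2.png',g)
E
```

```text
162 [254.56  299.435] 123
163 [254.56  299.435] 120
164 [255.935 299.435] 121
165 [257.31  299.435] 120
166 [258.56  299.435] 118
167 [273.185 299.435] 120
168 [274.185 299.435] 121
169 [274.435 299.435] 121
170 [269.935 299.435] 121
171 [271.685 299.435] 120
172 [270.935 299.435] 122
173 [271.56  299.435] 120
174 [270.935 297.31 ] 120
175 [270.935 297.06 ] 120
176 [267.06 297.06] 122
177 [265.06  298.185] 120
0.126 [276.15860946 172.12428351] [10.92274326  0.02351839]
0.138 [276.35189561 168.39931159] [11.00212683  0.0238263 ]
0.15 [276.5480122  164.61979216] [11.08267272  0.02414073]
```

View pics/b2.png

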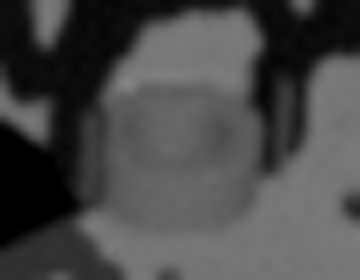

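```bash
python3 -m pendant '60 0 0 -1.5 0 0 0;60 0 0 -1.5 0 0 0;60 0 0 -1 0 0 0;60 0 0 -0.5 0 0 0;60 0 0 0 0 0 0'; python3 -m pendant '60 0 0 -0.3 0 0 0;60 0 0 -0.2 0 0 0;60 0 0 -0.2 0 0 0;60 0 0 -0.2 0 0 0;60 0 0 0 0 0 0';python3 -c "
from look import *
look('b3.png',230,130,320,220,6)"
```

```text
time: 10.02
tool_pos: [0.5584, -0.0162, 0.0562]
tcp_rot: [0.696, 0.121, 0.697, -0.121]
ft_force: [1.0, 0.2, -0.7]
finger_gap: 0.0569
time: 10.65
tool_pos: [0.5586, -0.0163, 0.0476]
tcp_rot: [0.697, 0.121, 0.697, -0.121]
ft_force: [-0.2, 0.1, -0.8]
finger_gap: 0.057
10.7 [ 0.5587 -0.0163  0.0477] [-0.2 -0.1 -0.8] 0.0569
```

View pics/b3.png

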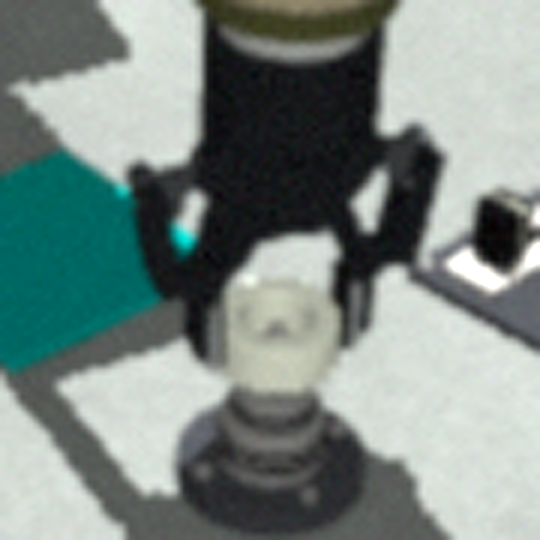

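The tip is inside the bore at crop (277,325) and there is no contact force. I'll keep going down in 2 mm rows.

```bash
python3 -m pendant '60 0 0 -0.2 0 0 0;60 0 0 -0.2 0 0 0;60 0 0 -0.2 0 0 0;60 0 0 0 0 0 0;60 0 0 0 0 0 0'; python3 -m pendant '60 0 0 -0.2 0 0 0;60 0 0 -0.2 0 0 0;60 0 0 -0.2 0 0 0;60 0 0 0 0 0 0;60 0 0 0 0 0 0'
```

```text
time: 11.32
tool_pos: [0.5588, -0.0163, 0.0418]
tcp_rot: [0.697, 0.121, 0.697, -0.121]
ft_force: [0.6, -0.1, -0.1]
finger_gap: 0.0567
time: 11.95
tool_pos: [0.5588, -0.0163, 0.0358]
tcp_rot: [0.697, 0.121, 0.697, -0.121]
ft_force: [0.2, -1.2, -1.2]
finger_gap: 0.0571
```

```bash
python3 -m pendant '60 0 0 -0.2 0 0 0;60 0 0 -0.2 0 0 0;60 0 0 0 0 0 0;60 0 0 0 0 0 0;60 0 0 0 0 0 0'; python3 -m pendant '60 0 0 -0.1 0 0 0;60 0 0 -0.1 0 0 0;60 0 0 0 0 0 0;60 0 0 0 0 0 0;60 0 0 0 0 0 0'
```

```text
time: 12.58
tool_pos: [0.5589, -0.0163, 0.0319]
tcp_rot: [0.697, 0.121, 0.697, -0.121]
ft_force: [0.2, 0.2, -1.3]
finger_gap: 0.0573
time: 13.2
tool_pos: [0.559, -0.0163, 0.0304]
tcp_rot: [0.697, 0.121, 0.697, -0.121]
ft_force: [-2.5, 0.3, 4.8]
finger_gap: 0.0573
```

Contact came at TCP z = 0.0304, which puts the underside at about 0.054, shoulder 2. I'll press down slightly to confirm the stop, then look.

```bash
python3 -m pendant '60 0 0 -0.1 0 0 0;60 0 0 0 0 0 0;60 0 0 0 0 0 0;60 0 0 0 0 0 0;60 0 0 0 0 0 0'; python3 -c "
from look import *
look('b4.png',230,130,320,220,6)"
```

```text
time: 13.82
tool_pos: [0.5591, -0.0163, 0.0303]
tcp_rot: [0.697, 0.121, 0.696, -0.121]
ft_force: [-7.6, 1.0, 11.8]
finger_gap: 0.0568
13.875 [ 0.5591 -0.0163  0.0303] [-7.   0.2 13. ] 0.0571
```

View pics/b4.png

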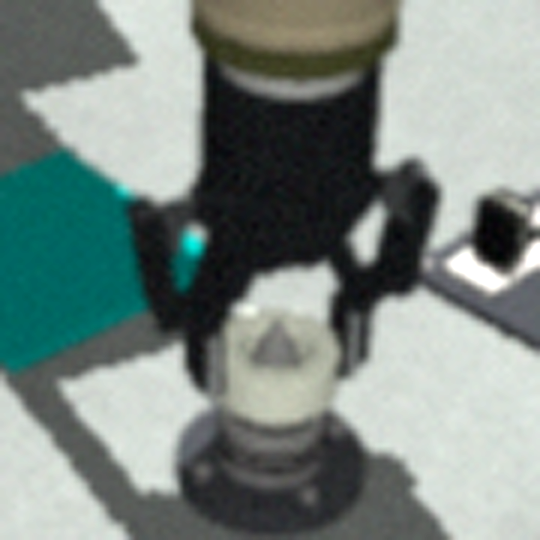

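```bash
python3 -m pendant '60 -0.1 0 0 0 0 0;60 0 0 0 0 0 0;60 0 0 0 0 0 0;60 0 0 0 0 0 0;60 0 0 0 0 0 0'; python3 -m pendant '60 -0.05 0 0 0 0 0;60 0 0 0 0 0 0;60 0 0 0 0 0 0;60 0 0 0 0 0 0;60 0 0 0 0 0 0'
```

```text
time: 14.5
tool_pos: [0.559, -0.0163, 0.0304]
tcp_rot: [0.697, 0.121, 0.696, -0.121]
ft_force: [-2.3, 1.3, 8.7]
finger_gap: 0.0571
time: 15.12
tool_pos: [0.559, -0.0164, 0.0304]
tcp_rot: [0.698, 0.121, 0.695, -0.121]
ft_force: [1.2, 0.9, 6.4]
finger_gap: 0.0568
```

The lateral force is gone and the height hasn't changed, so the bushing is on the shoulder. I'll release gently.

```bash
python3 -m pendant '70 0 0 0 0 0 0;74 0 0 0 0 0 0;80 0 0 0 0 0 0;85 0 0 0 0 0 0;90 0 0 0 0 0 0'; python3 -m pendant '95 0 0 2 0 0 0;95 0 0 4 0 0 0;95 0 0 5 0 0 0;95 0 0 3 0 0 0;95 -3 0 0 0 0 0'; python3 -m pendant '95 -5 2 0 0 0 0;95 -4 3 0 0 0 0;95 -3 4 0 0 0 0;95 0 0 0 0 0 0;95 0 0 0 0 0 0'; python3 -c "
from look import *
look('c1.png',240,150,310,220,8)
look('c1t.png',90,140,290,240,4,'top')"
```

```text
time: 15.75
tool_pos: [0.5572, -0.0163, 0.0287]
tcp_rot: [0.697, 0.121, 0.697, -0.121]
ft_force: [0.4, 0.1, 1.2]
finger_gap: 0.0766
time: 16.38
tool_pos: [0.5306, -0.0167, 0.1746]
tcp_rot: [0.7, 0.121, 0.693, -0.121]
ft_force: [-0.7, 0.3, -0.4]
finger_gap: 0.0812
time: 17.0
tool_pos: [0.408, 0.0737, 0.1702]
tcp_rot: [0.698, 0.121, 0.696, -0.121]
ft_force: [0.0, -0.3, -0.2]
finger_gap: 0.0811
17.05 [0.408  0.0734 0.1699] [-1.1  0.3 -0.6] 0.0812
17.1 [0.408  0.0731 0.1695] [-0.8 -0.1  0.1] 0.0812
```

View pics/c1.png

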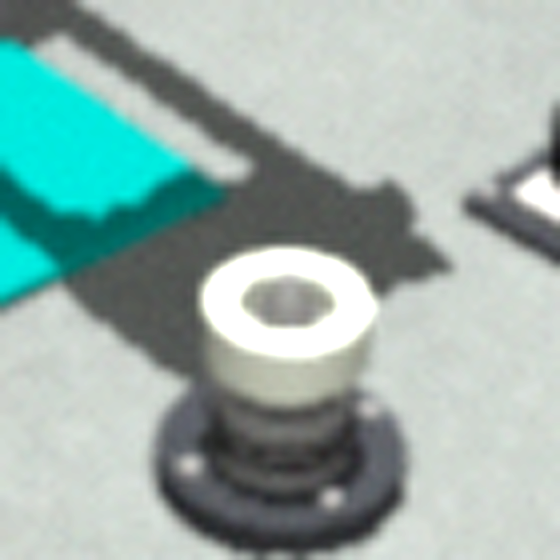

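View pics/c1t.png

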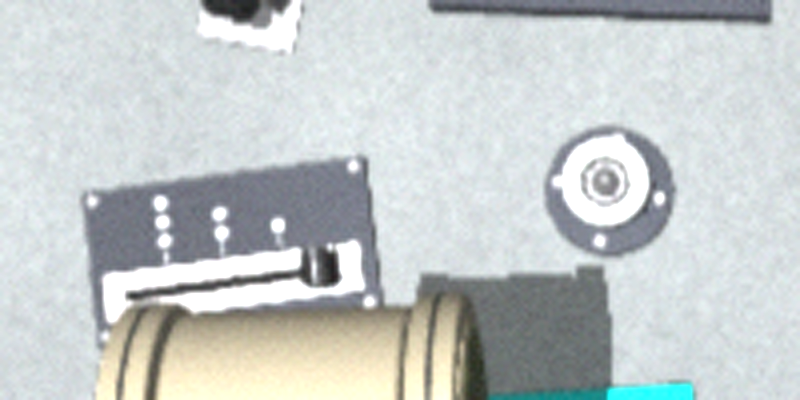

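```bash
python3 - <<'E'
from h import *
from plant import optics
for cam in ('top','scene'):
    e=optics.snapshot(cam); pickle.dump(e,open(cam+'1.pkl','wb')); Ki=np.linalg.inv(e['camera_matrix'])
    P=[]
    for v in range(150,220):
        for u in range(215,300):
            if e['img'][v,u].min()>(140 if cam=='top' else 130):
                X=e['R'].T@(Ki@[u,v,1]*e['depth'][v,u]-e['t'])
                if .065<X[2]<.095: P.append(X)
    P=np.array(P); A=np.c_[P[:,:2]-P[:,:2].mean(0),np.ones(len(P))]; c,res,_,_=np.linalg.lstsq(A,P[:,2],rcond=None)
    print(cam,len(P),P.mean(0).round(4),'tilt deg',np.degrees(c[:2]).round(2),'z',c[2].round(4))
E
```

```text
top 249 [ 0.5591 -0.0162  0.0777] tilt deg [0.39 0.04] z 0.0777
scene 155 [ 0.5617 -0.0174  0.077 ] tilt deg [-0.43  0.6 ] z 0.077
```

The bushing's top is at z = 0.0777 (0.078 expected for shoulder 2) and it is level. That means size 2. Now the marker geometry.

```bash
python3 - <<'E'
from h import *
d=pickle.load(open('top0.pkl','rb'))
k=8;u0,v0=105,172
g=cv2.resize(d['img'][172:232,105:192],None,fx=k,fy=k,interpolation=2).min(2)
m=(g>125).astype(np.uint8); m=cv2.morphologyEx(m,cv2.MORPH_CLOSE,np.ones((40,1),np.uint8))
m[:, :]=m
cs,_=cv2.findContours(m,cv2.RETR_EXTERNAL,cv2.CHAIN_APPROX_NONE); q=max(cs,key=cv2.contourArea); rr=cv2.minAreaRect(q)
f=lambda p:(np.array(p)+.5)/k-.5+[u0,v0]
box=[ray(d,*f(p),.012)[:2] for p in cv2.boxPoints(rr)]; print('strip',np.round(box,4), 'centre',np.mean(box,0).round(4))
# slot fit: darkest row per column left of grip
pts=[]
for u in range(122,163,2):
    col=g[:, (u-u0)*k+4].astype(float); c=np.arange(len(col)); sel=slice(30*k,48*k)
    # dark between bright
    seg=cv2.GaussianBlur(col[sel][:,None],(1,9),0)[:,0]
    i=np.argmin(np.where((c[sel]/k+v0>203)&(c[sel]/k+v0<217),seg,999))+30*k
    pts.append(ray(d,u,(i+.5)/k-.5+v0,.012)[:2])
pts=np.array(pts); vx=cv2.fitLine(pts.astype(np.float32),cv2.DIST_HUBER,0,.001,.001).ravel(); print('slot',vx)
y=np.array([-.0125,.0790]);y/=np.linalg.norm(y); print('dot dir',y, 'slot ang',np.degrees(np.arctan2(vx[1],vx[0])),np.degrees(np.arctan2(y[1],y[0])))
p0=vx[2:];t=vx[:2]*np.sign(vx[1])
D={1:(.5311,.2150),2:(.5249,.2541),3:(.5186,.2938)}
for n,a in D.items(): print('mark',n,(p0+t*((np.array(a)-p0)@t)).round(4))
# grip top: dark region
g0=d['img'].max(2)
w=cv2.resize(g0[195:222,155:185],None,fx=8,fy=8,interpolation=2); mm=(w<70).astype(np.uint8)
cs,_=cv2.findContours(mm,cv2.RETR_EXTERNAL,cv2.CHAIN_APPROX_NONE)
for q in cs:
    if cv2.contourArea(q)>500: x,yy,ww,h=cv2.boundingRect(q); print('dark',x/8+155,yy/8+195,ww/8,h/8)
# depth of grip
Ki=np.linalg.inv(d['camera_matrix'])
P=np.array([d['R'].T@(Ki@[u,v,1]*d['depth'][v,u]-d['t']) for v in range(198,218) for u in range(160,182)])
Q=P[P[:,2]>.035]; print('grip pts',len(Q),Q.mean(0).round(4),Q.min(0).round(4),Q.max(0).round(4)); T=P[P[:,2]>.046]; print(T.mean(0).round(4),len(T))
mid=T[:,:2].mean(0); print('grip along rel mark2', (mid-np.array(D[2]))@t)
E
```

```text
strip [[0.5365 0.3546]
 [0.5774 0.1712]
 [0.4875 0.15  ]
 [0.4472 0.3323]] centre [0.5121 0.252 ]
slot [ 0.14932385 -0.98878837  0.48716772  0.26592666]
dot dir [-0.15628358  0.98771223] slot ang -81.412254 98.99124727706601
mark 1 [0.4957 0.2096]
mark 2 [0.4898 0.2488]
mark 3 [0.4838 0.2885]
dark 169.125 201.0 5.875 10.5
dark 155.0 201.0 13.125 10.375
grip pts 84 [0.4972 0.1663 0.1058] [ 0.4301 -0.0734  0.0355] [0.5146 0.1892 1.2352]
[0.4968 0.1652 0.1155] 73
grip along rel mark2 -0.08372942248929832
```

Mark 2 (two dots) is at about (0.490, 0.249). The grip is now at about (0.500, 0.178), and the track runs at about 98.7°. I'll move over the grip with the jaws turned along the track.

```bash
python3 -m pendant '50 3.1 3.5 0 0 0 9.5;50 3.1 3.5 0 0 0 9.5;50 3.05 3.5 0 0 0 9.5;50 0 0 0 0 0 0;50 0 0 0 0 0 0';python3 -m pendant '50 0 0 -4 0 0 0;50 0 0 -4 0 0 0;50 0 0 -2 0 0 0;50 0 0 0 0 0 0;50 0 0 0 0 0 0'; python3 -c "
from look import *
look('d1.png',270,110,370,200,8)"
```

```text
time: 17.82
tool_pos: [0.4996, 0.178, 0.1681]
tcp_rot: [0.704, -0.054, 0.706, 0.053]
ft_force: [-0.0, 0.7, 0.4]
finger_gap: 0.0426
time: 18.45
tool_pos: [0.5006, 0.1783, 0.0704]
tcp_rot: [0.706, -0.053, 0.704, 0.054]
ft_force: [0.3, 0.3, 1.1]
finger_gap: 0.0426
18.5 [0.5009 0.1785 0.0707] [0.3 1.  0.7] 0.0428
```

View pics/d1.png

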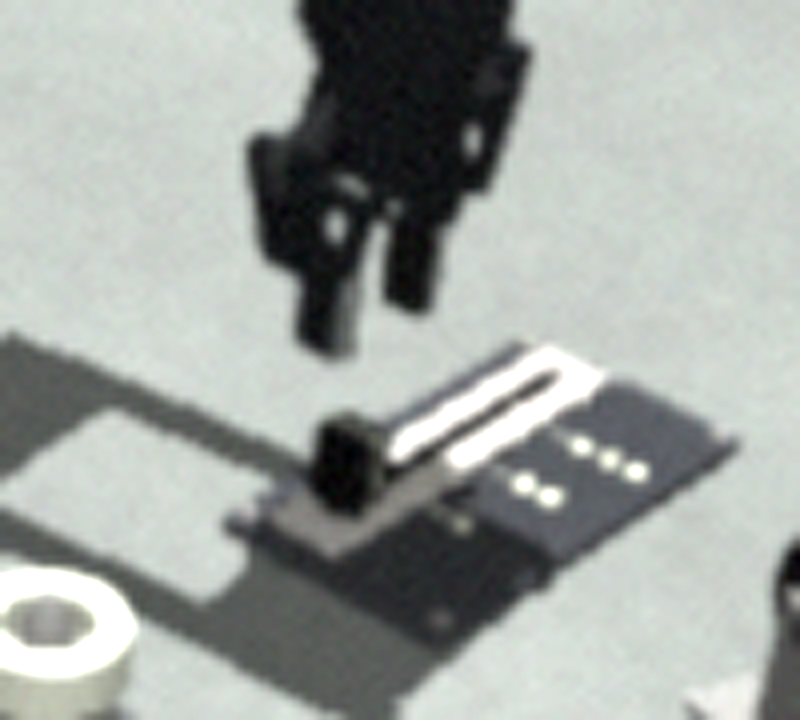

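```bash
python3 - <<'E'
from h import *
e=pickle.load(open('e.pkl','rb')); Ki=np.linalg.inv(e['camera_matrix'])
def w(u,v): return (e['R'].T@(Ki@[u,v,1]*e['depth'][v,u]-e['t'])).round(3)
for u,v in ((309,150),(311,152),(313,152),(311,153),(319,146),(321,147),(322,148),(315,163),(313,163),(316,164),(312,168),(314,170)): print(u,v,w(u,v))
for z in (.048,.05): print(proj(e,(.501,.178,z)),(proj(e,(.501,.178,z))-[270,110]+.5)*8)
for z in (.08,.09,.1): print(z,(proj(e,(.5009+.01,.1785,z))-[270,110]+.5)*8)
E
```

```text
309 150 [0.505 0.148 0.11 ]
311 152 [0.512 0.15  0.106]
313 152 [0.517 0.153 0.107]
311 153 [0.514 0.149 0.103]
319 146 [0.494 0.2   0.101]
321 147 [0.503 0.2   0.101]
322 148 [0.507 0.2   0.099]
315 163 [0.505 0.18  0.051]
313 163 [0.502 0.174 0.052]
316 164 [0.51  0.18  0.051]
312 168 [0.503 0.172 0.034]
314 170 [0.511 0.173 0.031]
[313.49150221 163.48229745] [351.93201772 431.85837963]
[313.55710189 162.9475297 ] [352.45681511 427.58023762]
0.08 [379.04110639 373.53685522]
0.09 [381.87762197 351.27046657]
0.1 [384.74417777 328.76826489]
```

```bash
python3 -m pendant '50 0 0 -3 0 0 0;50 0 0 -2 0 0 0;50 0 0 -1 0 0 0;50 0 0 0 0 0 0;50 0 0 0 0 0 0';python3 -m pendant '50 0 0 -0.5 0 0 0;50 0 0 -0.5 0 0 0;50 0 0 -0.3 0 0 0;50 0 0 0 0 0 0;50 0 0 0 0 0 0'; python3 -c "
from look import *
look('d2.png',270,110,370,200,8)"
```

```text
time: 19.12
tool_pos: [0.5009, 0.179, 0.0102]
tcp_rot: [0.706, -0.054, 0.704, 0.054]
ft_force: [-0.2, -0.4, 0.6]
finger_gap: 0.0427
time: 19.75
tool_pos: [0.4998, 0.1787, -0.0042]
tcp_rot: [0.705, -0.054, 0.705, 0.054]
ft_force: [0.0, 0.6, 0.6]
finger_gap: 0.0428
19.8 [ 0.4999  0.1787 -0.0041] [ 0.8 -0.2 -0.3] 0.0426
```

View pics/d2.png

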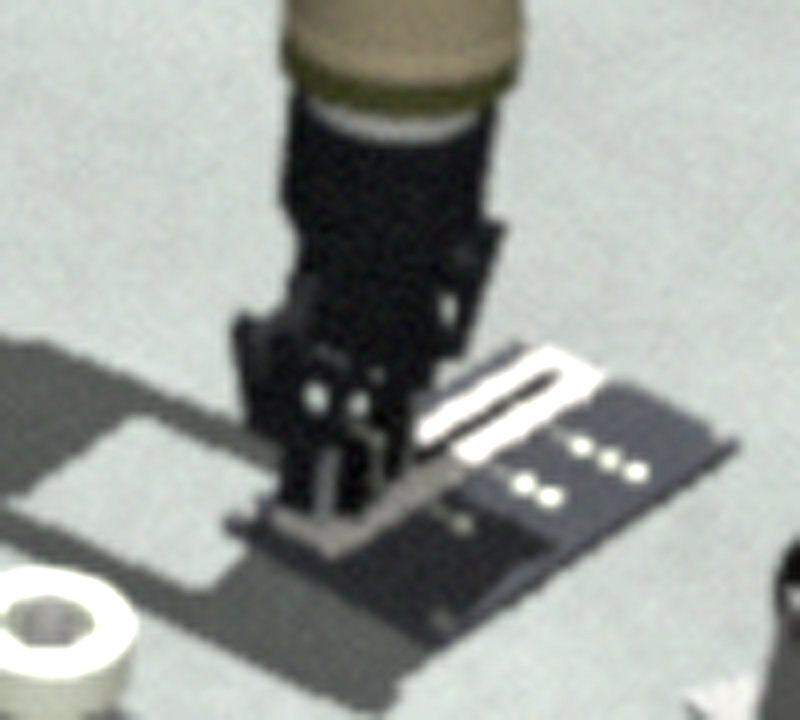

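```bash
python3 -m pendant '40 0 0 0 0 0 0;20 0 0 0 0 0 0;15 0 0 0 0 0 0;15 0 0 0 0 0 0;15 0 0 0 0 0 0' 30;python3 -m pendant '15 -0.1 0.7 0 0 0 0;15 -0.11 0.7 0 0 0 0;15 -0.1 0.7 0 0 0 0;15 -0.11 0.7 0 0 0 0;15 -0.1 0.7 0 0 0 0'
```

```text
time: 20.42
tool_pos: [0.4998, 0.1798, -0.0038]
tcp_rot: [0.705, -0.053, 0.705, 0.055]
ft_force: [-2.4, 4.7, 2.1]
finger_gap: 0.0197
time: 21.05
tool_pos: [0.4945, 0.214, -0.0038]
tcp_rot: [0.705, -0.054, 0.705, 0.054]
ft_force: [-2.7, -2.5, 6.8]
finger_gap: 0.0195
```

```bash
python3 -m pendant '15 -0.1 0.9 0 0 0 0;15 -0.2 0.9 0 0 0 0;15 -0.1 0.9 0 0 0 0;15 -0.1 0.8 0 0 0 0;15 0 0 0 0 0 0'; python3 -c "
from look import *
look('d3.png',270,110,370,200,8)"
```

```text
time: 21.68
tool_pos: [0.489, 0.2498, -0.0038]
tcp_rot: [0.705, -0.054, 0.705, 0.054]
ft_force: [-4.7, 0.2, 7.9]
finger_gap: 0.0196
21.725 [ 0.489   0.2497 -0.0038] [-3.7  1.   8.1] 0.0198
```

View pics/d3.png

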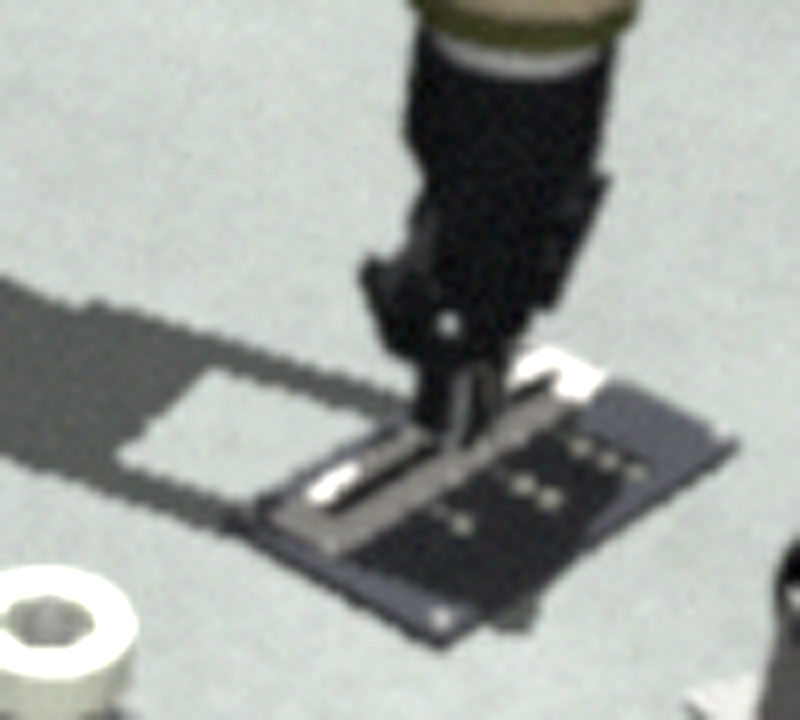

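Now I'll release, lift straight up, and look with the arm clear.

```bash
python3 -m pendant '30 0 0 0 0 0 0;45 0 0 0 0 0 0;50 0 0 0 0 0 0;50 0 0 0 0 0 0;50 0 0 0 0 0 0';python3 -m pendant '50 0 0 3 0 0 0;50 0 0 5 0 0 0;50 0 0 5 0 0 0;50 0 0 4 0 0 0;50 0 0 0 0 0 0';python3 -m pendant '50 -3 3 0 0 0 0;50 -3 4 0 0 0 0;50 -3 5 0 0 0 0;50 -3 5 0 0 0 0;50 0 0 0 0 0 0'; python3 -c "
from look import *
look('f1.png',105,160,195,235,8,'top')
pickle.dump(pickle.load(open('e.pkl','rb')),open('t2.pkl','wb'))
look('f2.png',230,110,370,220,5)"
```

```text
time: 22.35
tool_pos: [0.4896, 0.2486, -0.0043]
tcp_rot: [0.705, -0.054, 0.705, 0.054]
ft_force: [0.7, 0.2, 0.1]
finger_gap: 0.0433
time: 22.98
tool_pos: [0.4923, 0.2497, 0.1706]
tcp_rot: [0.708, -0.053, 0.702, 0.055]
ft_force: [0.2, -0.8, -0.5]
finger_gap: 0.0427
time: 23.6
tool_pos: [0.3664, 0.4213, 0.1643]
tcp_rot: [0.704, -0.056, 0.706, 0.056]
ft_force: [-0.7, -0.9, 0.4]
finger_gap: 0.043
23.65 [0.3678 0.4196 0.1643] [-0.3  0.1  0.2] 0.0427
23.7 [0.3687 0.4186 0.1644] [ 0.4 -0.2 -0.4] 0.0431
```

View pics/f1.png

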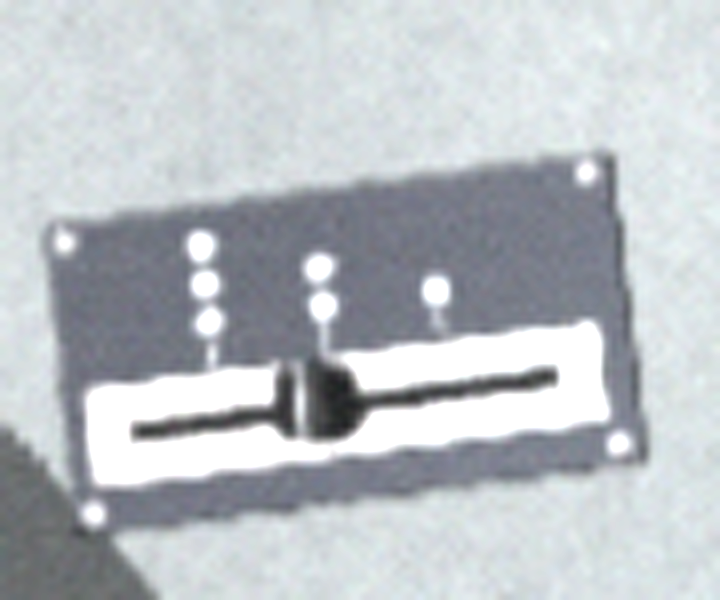

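View pics/f2.png

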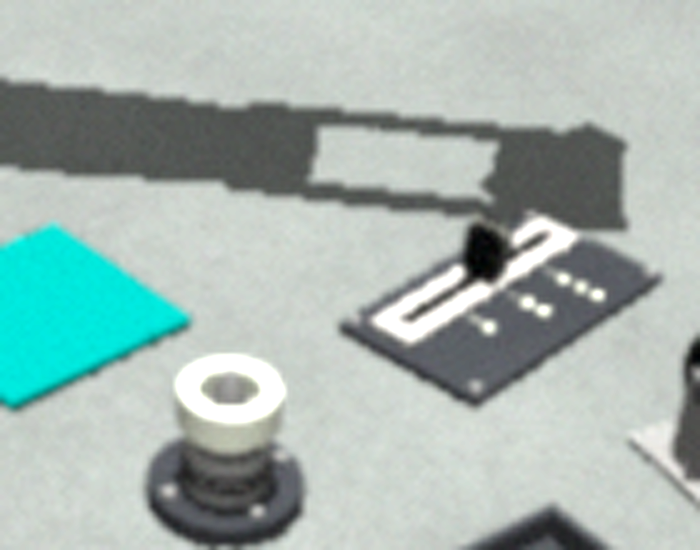

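```bash
python3 - <<'E'
from h import *
d=pickle.load(open('t2.pkl','rb')); d0=pickle.load(open('top0.pkl','rb')); e=pickle.load(open('e.pkl','rb'))
t=np.array([-.153,.988]); m2=np.array([.4898,.2488])
for uv in ((302,372),(302,400),(302,430)):
    p=ray(d,uv[0]/8+105-.44,uv[1]/8+160-.44,.049)[:2]; print('line top',p.round(4),'off mark2 mm',((p-m2)@t*1000).round(1))
p=ray(d,327/8+105-.44,345/8+160-.44,.011)[:2]; print('tick2 off',((p-m2)@t*1000).round(1))
# scene: grip front line & tick
Ki=np.linalg.inv(e['camera_matrix'])
P=np.array([e['R'].T@(Ki@[u,v,1]*e['depth'][v,u]-e['t']) for v in range(152,170) for u in range(320,336)]); P=P[(P[:,2]>.02)&(P[:,2]<.06)]
s=(P[:,:2]-m2)@t; print('scene grip along range mm',(np.percentile(s,[5,50,95])*1000).round(1))
df=cv2.absdiff(d['img'],d0['img']).max(2)
for n,(u0,v0,u1,v1) in dict(tray=(195,92,290,150),castor=(130,110,175,160),spanner=(345,105,370,170)).items(): print(n,(df[v0:v1,u0:u1]>45).sum())
E
```

```text
line top [0.4993 0.25  ] off mark2 mm -0.3
line top [0.4898 0.2496] off mark2 mm 0.8
line top [0.4797 0.2492] off mark2 mm 1.9
tick2 off -0.1
scene grip along range mm [-9.1 -5.4  6.7]
tray 0
castor 0
spanner 0
```

```bash
python3 -m pendant '50 0 0 0 0 0 0;50 0 0 0 0 0 0;50 0 0 0 0 0 0;50 0 0 0 0 0 0;50 0 0 0 0 0 0'; python3 -c "
from plant import r
print(r.finish_job())"
```

```text
time: 24.32
tool_pos: [0.3697, 0.4186, 0.1659]
tcp_rot: [0.705, -0.054, 0.705, 0.054]
ft_force: [-0.3, 0.6, 0.9]
finger_gap: 0.0426
the job is handed in; nothing more can be done
None
```

I gauged the bushing from the smaller black pad: it stopped on step 2 (two lines), and I slid the marker's grip to the two-dot mark. I handed the job in at 24.3 s, with the arm clear of everything.

**Bushing:** I kept hold of it until it stopped on the shoulder, where it took about 13 N without going lower. After release its top was at z = 0.0777 m from the top camera and 0.077 m from the scene camera, against 0.078 m expected. The fitted tilt was under about 1° and differed in sign between the two cameras, so I take it as level. I read the step from this stop height, as the lines on the stem were too blurred in the picture to count.

**Marker:** The white line on the grip is about 1 mm from mark 2 in the top view, against 8 mm allowed. The coarser scene-camera depth gave a middle value 5 mm short, but it sees only part of the block, so I went by the top view.

**Other things:** The before and after top views show no change at the tray, castor or spanner.

**Disagreement:** The finger ends were really 24–37 mm higher than the reported TCP position, depending on the opening. I set the grasp heights from the camera images instead.

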